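# Scan a parts bin and dock the scanner

### The job

Grip the square-bodied hand scanner that hangs on the two-hook stand and lift it up and off its hook without yanking the stand. Point its window squarely at the middle of the barcode label on the parts bin, about 60 mm away (turned about its own axis as you like), and hold it still there for two seconds. Then set it down, without dropping it, upright and window down on the floor of the charging cradle, and let go; leave the lamp on its hook and the other things where they are.

Things in the scene. Friction and masses are not known exactly. Their poses are not given: they have to be found in the camera images.
- scanner: hand scanner, square-section stick 150 mm long, 0.15 to 0.3 kg, hanging upright on one of the two hooks. Origin: centre of the window in its lower end; z runs up the body (it scans along -z). Black head, z 0 to 42 mm, 40 (x) by 46 (y) mm; grey handle, z 42 to 150, 30 (x) by 34 (y) mm. Its back with the wire loop is at +x. Grip the handle across y from above
- loop (a point): middle of the crossbar of the scanner's steel wire loop, at x = 45, z = 125 mm of the scanner. The loop is 6 mm wire, 34 mm wide (y), level, reaching 48 mm behind the axis; the crossbar runs along y and hangs in the hook
- lamp: bystander on the other hook: inspection lamp, round, 150 mm long, 30 mm thick with a 46 mm round cap on top and a 40 mm round head below, same wire loop and same axes as the scanner. Origin: centre of the lower end. Stays on its hook.
- stand: fixed blue open frame, 260 mm wide (y), 204 mm high. Origin: on the table under its upper rail. Hooks point to its -x, to the robot, at y = +65 and -65 mm. Hung items have their axis at x = -80 mm, lower end at z = 70 mm, the stand's yaw, and lean on a rubber rail (face at x = -60, z 85 to 105 mm). Which item is on which hook varies
- hook_left (a point): seat of the hook at the stand's y = +65 mm: where a loop's crossbar rests, x = -35, z = 192 mm of the stand. The hook is 14 mm wide steel strip; its upturned tip, in front (-x) of the crossbar, ends at z = 214 mm, so a loop must rise at least 25 mm before it can move out to -x
- hook_right (a point): the same for the hook at the stand's y = -65 mm
- label: white barcode label, 45 by 70 mm, on the sloped board on the bin's near side. Origin: middle of the label's face; z is the outward normal, leaning 0.45 rad from vertical towards the bin's -x (towards the robot); y is level, along the 70 mm length. 90 mm above the table, just above the bin's rim. The board round it is 64 by 100 mm.
- bin: fixed grey open parts bin, 160 (x) by 130 (y) mm, walls 75 mm high, origin at the centre of its underside; the label board stands on two webs on its -x side, to x = -140 mm, its upper edge 104 mm high. It stands left or right of the stand, the cradle on the other side.
- cradle: fixed black charging cradle: a square well open at the top, 64 by 64 mm inside, walls 6 mm, rim 68 mm above the table, on a foot of 120 (x) by 100 (y) mm. Origin: centre of the underside. The scanner's head fits in at any yaw.
- cradle_in (a point): centre of the cradle's inner floor, 8 mm above the table, 60 mm below the rim
- level: bystander: orange spirit level, 180 (y) by 24 (x) by 40 mm high, stands on the table in front of the stand. Origin: centre of the underside.
- jar: bystander: jar, 60 mm diameter, 90 mm high, beyond the stand. Origin: centre of the underside.
- driver: bystander: screwdriver 190 mm long lying on the table beyond the stand, along its own x, handle to -x. Origin: midway along, underside.
Mind the look-alikes: they are no part of the job. Leave any orange look-alike of the cradle alone.

How it is judged:
By the outcome, as a careful person would: the job done as asked, in the order asked, and still so for the second after the job is handed in, with the robot touching nothing.
It also fails if it takes over 59 s, if anything falls off the work surface, if the arm or the gripper's body presses on something with over 40 N, if the wrist force passes 120 N, or if a joint passes its speed limit or range.

### The arm

A 6-joint arm with a two-finger parallel gripper is mounted at the origin on the work surface. World frame = base frame: x ahead of the robot, y to its left, z up, the work surface at z = 0. Lengths are in m, angles in rad, forces in N, time in s.
With the tool pointing down it reaches from about 0.35 to 0.975 m from the base axis. Payload 7.1 kg.
Tool frame: the origin (TCP) lies midway between the tips of the shut fingers; the grasp point (between the pads) lies 19 mm behind it (bot.tcp_to_grasp is the distance from the TCP to the grasp point, in m); x points along the fingers, y is the direction in which the jaws open and shut, and the axes are right-handed (so a half turn about x gives the same grasp; the last joint's range is limited). The gripper opens to 88 mm and grips with 3 to 60 N. Pads are 20 mm wide; open, the fingers measure 115 mm over their backs; the gripper's body (75 mm by 178 mm) begins 61 mm behind the grasp point.
Start: joints at [1.176, 0.423, 1.63, -0, 1.089, -0.019], TCP at [0.229, 0.581, 0.223] pointing down, gripper open.
Joint ranges: [-3, 3], [-0.9, 2.11], [0.09, 2.58], [-1.31, 4.45], [0.11, 2.69], [-2.54, 2.54]. Speed limits (rad/s): [2.39, 2.39, 3.01, 3.14, 3.14, 3.14].

### API

Orientations are given as a unit quaternion [w, x, y, z].
In Python, from rig import bot gives the robot as it stands. The module is installed in compiled form; this text tells all that it offers.
- The arm moves only by the shell command python3 -m creep 'ROWS'. ROWS is JSON, a list that holds one entry, the list of rows, each a list of 7 numbers: the shift along the tool's x, y, z in cm, then the turn, a rotation vector about the tool's x, y, z in rad, then the opening in per cent of the stroke, from 0 (shut) to 100 (fully open). In form: [[[dx, dy, dz, ax, ay, az, fingers], ...]]. A call has 1 to 20 rows; each row is the pose to reach, as a shift and turn from the pose commanded when the call began, along the tool's axes at that moment; what a row does not reach only later rows make up. A row lasts 1/12 s, in which the tool goes at most 41.7 mm and 7.16 degrees, less where a joint would pass 70% of its speed; a pose out of reach is approached as far as the arm can. A call with a gripper value outside its range is refused whole. The fingers move at their own pace and stop on an object; the grip force is fixed at half the most. Time passes only in rows, so rows that repeat a pose let the fingers close. It gives the time, the measured TCP pose, the force and the opening at its end, in the units of the state.
- bot.observe(): the state, without advancing time (a new reading comes with each control period).
- bot.read_camera(name): name is "scene" or "top"; returns (picture, depth): 420x560x3 uint8, red, green, blue; 420x560 float32, m along the optical axis (not along the pixel's ray), 0 where there is no reading.
- bot.camera_model(name): a dict with "fx", "fy", "cx", "cy" (pixels), "R" (3x3) and "t" (3): a world point X has camera coordinates R X + t. Camera axes: x right, y down, z forward; pixel columns grow to the right and rows downward; lengths in m; the calibration is good to about 2 mm. A picture is of the moment at which its call begins. camera_model takes no time and is no camera call.
- bot.sign_off(): hands the job in, once; it reports no verdict.
Trained networks look in the newest picture that a camera, given by its name, has taken for a name from the list of things; names that differ only in an ending like _2 or _b are one class to them, and where a whole thing is asked for, a point or a joint stands for the part that bears it (a point fixed in the world has none). Each returns a list of dicts, best first, with "score" (0 to 1); they miss things now and then, are a little off and sometimes report something else, mostly with a low value. They report only what shows in the picture. A call takes as long as a camera call. They do not tell look-alikes from the thing itself.
- bot.search_frame(camera, name): "position" ([column, row] as shares, 0 to 1, of the picture: columns of its width, rows of its height, amid what is visible of it).
- bot.cut_out(camera, name): "pixels" (420x560 bool, what is visible of it) and "position" ([column, row] as shares, 0 to 1, of the picture: columns of its width, rows of its height, amid what is visible of it).
The state is a dict: "time_s": time; "q": joint angles; "joint_vel": joint speeds; "effort": joint torques, N m; "tool_pos": TCP position; "tcp_rot": TCP orientation; "contact_force": force on the tool from outside, world axes, zero at the start; "ft_torque": the same for the moment, N m; "width": finger opening in m.
Only numpy, scipy, OpenCV 4.12 (cv2) and the standard library are available. Lean on these libraries where they do the work, as an engineer would, in place of code of your own. Each camera call takes 0.05 s, during which the arm holds its last target. There are 200 camera calls.

## Working session

There is one attempt and no reset: what is moved stays moved. The work goes in short steps, Python scripts to look and compute and a shell command to move; the robot and the scene stay as the last step left them, time stands still between calls to the robot, and variables do not carry over. Pictures are saved under pics/ and viewed, about 8 in all and at most 12, crops included, and the job is handed in when it is done.

```bash
mkdir -p pics; cat > h.py <<'E'
import numpy as np, cv2
from rig import bot
from scipy.spatial.transform import Rotation as R
def cam(n):
    p,d=bot.read_camera(n); return p,d,bot.camera_model(n)
def pts(d,m,mask=None):
    v,u=np.nonzero((d>0)&(mask if mask is not None else True))
    z=d[v,u]; c=np.c_[(u-m['cx'])/m['fx']*z,(v-m['cy'])/m['fy']*z,z]
    return (c-np.array(m['t']))@np.array(m['R']),u,v
def save(n,p): cv2.imwrite('pics/'+n,p[:,:,::-1])
def proj(m,X):
    c=np.array(m['R'])@X+m['t']; return [m['fx']*c[0]/c[2]+m['cx'],m['fy']*c[1]/c[2]+m['cy']]
E
python3 - <<'E'
from h import *
s=bot.observe(); print(s)
ims=[]
for n in('scene','top'):
    p,d,m=cam(n); ims.append(p); np.savez(n+'0.npz',p=p,d=d)
    print(n,m['t'],np.array(m['R']).round(3).tolist(),m['fx'])
    X,u,v=pts(d,m); W=np.zeros((420,560,3));W[v,u]=X
    for k in ['scanner','lamp','stand','label','bin','cradle','level','jar','driver']:
        for r in bot.cut_out(n,k)[:3]:
            mk=r['pixels']&(d>0); 
            if mk.sum(): print(n,k,round(r['score'],2),(np.array(r['position'])*[560,420]).round(),mk.sum(),np.median(W[mk],0).round(3),np.percentile(W[mk],2,0).round(3),np.percentile(W[mk],98,0).round(3))
    save(n+'0.png',p)
E
```

```text
{'time_s': 0.0, 'q': array([ 1.17596783e+00,  4.23812941e-01,  1.63066469e+00,  3.80324616e-06,
        1.08859776e+00, -1.90143536e-02]), 'joint_vel': array([ 0.00029433, -0.00028454,  0.00104215,  0.00038264,  0.00036187,
        0.00063051]), 'effort': array([ 4.94503201e-04, -5.44606805e+01, -2.73666716e+01,  6.42888411e-02,
        2.26614217e-02, -1.03220518e-04]), 'tool_pos': array([0.22916901, 0.58088768, 0.22192906]), 'tcp_rot': array([ 0.69455066,  0.1315776 ,  0.69476839, -0.1326032 ]), 'contact_force': array([ 0.59713802, -1.00547253,  0.52924608]), 'ft_torque': array([ 0.02861004, -0.017711  , -0.02658862]), 'width': 0.08802269879913549}
scene [ 0.36171594 -0.20350778  1.73205956] [[-0.679, 0.734, 0.018], [0.498, 0.479, -0.723], [-0.539, -0.482, -0.691]] 529.1516324365087
scene scanner 0.78 [269. 217.] 914 [0.635 0.104 0.169] [0.61  0.075 0.078] [0.67  0.116 0.222]
scene lamp 0.8 [235. 185.] 742 [ 0.616 -0.028  0.185] [ 0.569 -0.083  0.058] [ 0.652 -0.016  0.222]
scene stand 0.84 [223. 255.] 5232 [0.71  0.03  0.009] [ 0.641 -0.109  0.001] [0.779 0.143 0.205]
scene label 
[... 1249 characters left out ...]
105  0.003] [0.779 0.136 0.207]
top bin 0.55 [395. 230.] 3162 [ 0.533 -0.347  0.05 ] [ 0.421 -0.405 -0.   ] [ 0.631 -0.277  0.102]
top cradle 0.71 [188. 207.] 1145 [0.612 0.318 0.01 ] [0.555 0.269 0.001] [0.673 0.367 0.071]
top cradle 0.69 [137. 211.] 1241 [0.594 0.49  0.011] [ 0.537  0.44  -0.   ] [0.655 0.54  0.071]
top level 0.87 [295. 267.] 427 [ 0.412 -0.028  0.04 ] [ 0.386 -0.109  0.006] [0.436 0.057 0.046]
top jar 0.91 [217. 157.] 339 [0.755 0.212 0.088] [0.735 0.186 0.004] [0.784 0.242 0.095]
top jar 0.62 [294. 267.] 406 [ 0.412 -0.026  0.041] [ 0.386 -0.109  0.017] [0.435 0.057 0.046]
top driver 0.5 [362. 145.] 237 [ 0.823 -0.257  0.023] [ 0.773 -0.279 -0.001] [ 0.865 -0.245  0.03 ]
```

```bash
python3 - <<'E'
import cv2
a=cv2.imread('pics/scene0.png');b=cv2.imread('pics/top0.png')
cv2.imwrite('pics/s0.png',cv2.resize(a,(800,600)))
c=cv2.resize(b[130:290,100:460],(800,356),interpolation=cv2.INTER_CUBIC)
cv2.imwrite('pics/t0.png',c)
E
```

```text
(no output)
```

View pics/s0.png

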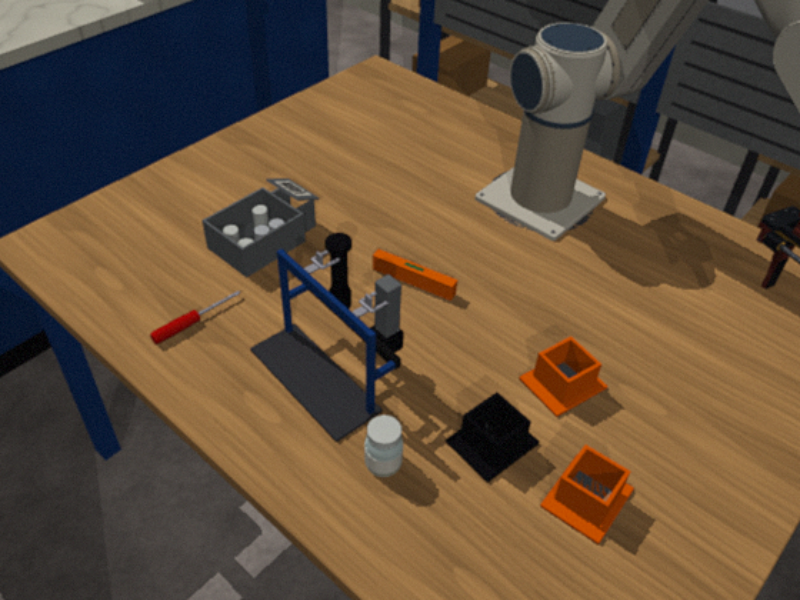

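View pics/t0.png

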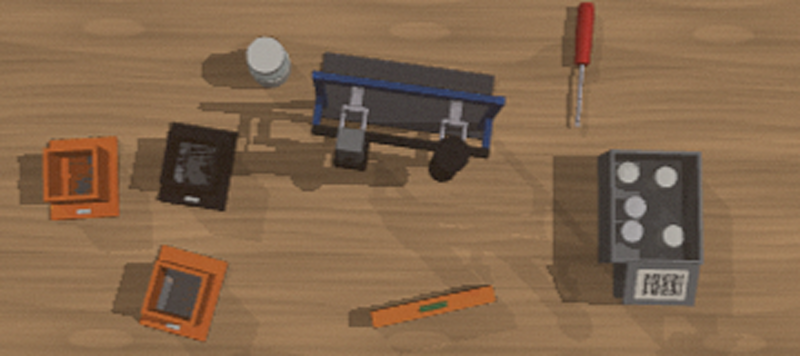

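The scanner is the grey square stick on the left hook (top crop 351,148; scene 388,310). The lamp is the black round one (top 449,158; scene 338,265). Cradle candidates in the top crop are black (198,167), orange (82,177) and orange (183,292). The black one fits the description. The bin is on the right with its label at (660,284). Next I'll measure these.

```bash
cat > meas.py <<'E'
from h import *
def rect(X,n):
    r=cv2.minAreaRect((X[:,:2]*1000).astype(np.float32)); print(n,len(X),np.round(r[0],1),np.round(r[1],1),round(r[2],1))
A={}
for n in('scene','top'):
    f=np.load(n+'0.npz');d=f['d'];p=f['p'].astype(int);m=bot.camera_model(n)
    X,u,v=pts(d,m);C=p[v,u]
    def box(x0,x1,y0,y1,z0,z1): return (X[:,0]>x0)&(X[:,0]<x1)&(X[:,1]>y0)&(X[:,1]<y1)&(X[:,2]>z0)&(X[:,2]<z1)
    k=box(.58,.645,.06,.125,.212,.23); rect(X[k],n+' scanner top'); print(np.median(X[k],0).round(4))
    k=box(.6,.75,-.13,.16,.19,.215)&(C[:,2]>C[:,0]*1.6)&(C[:,2]>50); rect(X[k],n+' rail'); x=X[k]
    c=x.mean(0);w=np.linalg.svd(x[:,:2]-c[:2],full_matrices=0)[2][0]; print('rail c',c.round(4),'dir',w.round(4))
    k=box(.53,.69,.26,.39,.06,.08); rect(X[k],n+' cradle rim')
    k=box(.53,.69,.24,.4,.003,.012); rect(X[k],n+' cradle foot+floor')
    k=box(.38,.50,-.44,-.26,.08,.115)
    x=X[k];print(n,'board',x.min(0).round(3),x.max(0).round(3),len(x))
    for _ in range(4):
        c=x.mean(0);nn=np.linalg.svd(x-c,full_matrices=0)[2][2];nn*=np.sign(nn[2]);x=x[abs((x-c)@nn)<.004]
    print('plane',c.round(4),nn.round(3),'tilt',np.arccos(nn[2]).round(3),'az',np.arctan2(nn[1],nn[0]).round(3))
    k2=k&(C.sum(1)>(C[k].sum(1).mean())+0);x2=X[k2];rect(x2,'bright');print(np.median(x2,0).round(4))
    k=box(.40,.66,-.43,-.25,.07,.08);rect(X[k],n+' bin rim')
    k=box(.36,.46,-.14,.1,.03,.055);rect(X[k],n+' level')
E
python3 meas.py
python3 - <<'E'
import cv2
a=cv2.imread('pics/scene0.png')
l=cv2.resize(a[170:270,220:310],(540,600),interpolation=cv2.INTER_CUBIC)
cv2.imwrite('pics/crop1.png',l)
E
```

```text
scene scanner top 169 [624.8  92.1] [35.4 32.9] 84.6
[0.627  0.0945 0.2193]
scene rail 475 [692.3  17.3] [254.   19.3] 82.3
rail c [0.6984 0.0321 0.2015] dir [-0.1301 -0.9915]
scene cradle rim 449 [615.3 321.5] [78.2 78.7] 81.8
scene cradle foot+floor 954 [610.2 319.7] [159.6 159.7] 0.3
scene board [ 0.423 -0.394  0.08 ] [ 0.479 -0.286  0.109] 239
plane [ 0.4542 -0.3371  0.0939] [-0.421  0.006  0.907] tilt 0.435 az 3.127
bright 95 [ 449.8 -339.9] [53.5 98.3] 0.9
[ 0.4537 -0.3393  0.0937]
scene bin rim 452 [ 526.5 -339.7] [138.5 223.9] 89.3
scene level 495 [413.2 -25.2] [ 34.2 178.7] 12.0
top scanner top 130 [623.7  90.5] [34. 30.] 83.1
[0.6231 0.091  0.2199]
top rail 235 [694.1  16.7] [246.2   9.9] 82.8
rail c [0.6944 0.0168 0.2046] dir [0.131  0.9914]
top cradle rim 194 [614.6 319.6] [77.3 75.9] 81.3
top cradle foot+floor 852 [611.2 320.6] [157.3 158.6] 0.4
top board [ 0.418 -0.391  0.08 ] [ 0.479 -0.278  0.108] 552
plane [ 0.4493 -0.3403  0.0929] [-0.416  0.005  0.909] tilt 0.429 az 3.13
bright 226 [ 444.3 -339.9] [40.  73.9] 0.5
[ 0.4458 -0.3402  0.0911]
top bin rim 392 [ 526.1 -342.1] [132.5 217.8] 89.4
top level 429 [411.1 -27.9] [ 24.3 179. ] 12.5
```

View pics/crop1.png

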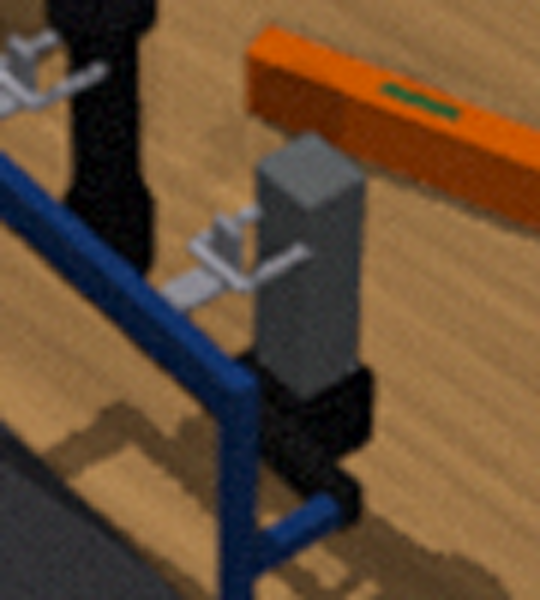

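The crop confirms a grey, square-section body whose loop sits on the left hook. The stand yaw is −0.131, and the hung position computed from the stand, (0.623, 0.092), agrees with the measured top face, (0.624, 0.091). Now the first move.

```bash
cat >> h.py <<'E'
def qR(q): return R.from_quat(np.roll(q,-1))
def delta(p,Y,Xd=(0,0,-1)):
    s=bot.observe();T=qR(s['tcp_rot']);x=np.array(Xd,float);x/=np.linalg.norm(x)
    y=np.array(Y,float);y-=x*(y@x);y/=np.linalg.norm(y)
    if y@T.as_matrix()[:,1]<0:y=-y
    G=R.from_matrix(np.c_[x,y,np.cross(x,y)])
    print('t',s['time_s'].__round__(2),'shift cm',(T.inv().apply(np.array(p)-s['tool_pos'])*100).round(2),'rv',(T.inv()*G).as_rotvec().round(3),'w',s['width'],'F',s['contact_force'].round(1)); return G
E
python3 -c "
from h import *
print(qR(bot.observe()['tcp_rot']).as_matrix().round(3).tolist())
delta([.6235,.0908,.262],[.131,.991,0])"
```

```text
[[-0.0, 0.367, 0.93], [0.0, 0.93, -0.367], [-1.0, 0.0, -0.0]]
t 1.0 shift cm [ -3.93 -31.17  54.67] rv [-0.244 -0.    -0.   ] w 0.08856240567326079 F [ 0.2 -0.1 -0. ]
```

```bash
python3 -m creep '[[[-4,-3,5,0,0,0,100],[-4,-6,10,-0.05,0,0,100],[-4,-8,14,-0.08,0,0,100],[-4,-10,17.5,-0.1,0,0,100],[-4,-12,21,-0.12,0,0,100],[-4,-14,24.5,-0.14,0,0,100],[-4,-16,28,-0.16,0,0,100],[-4,-18,31.5,-0.18,0,0,100],[-4,-20,35,-0.2,0,0,100],[-4,-22,38.5,-0.22,0,0,100],[-4,-24,42,-0.244,0,0,100],[-4,-26,45.5,-0.244,0,0,100],[-4,-28,49,-0.244,0,0,100],[-4,-29.5,52,-0.244,0,0,100],[-4,-30.5,53.8,-0.244,0,0,100],[-4,-31.2,54.7,-0.244,0,0,100],[-4,-31.2,54.7,-0.244,0,0,100],[-4,-31.2,54.7,-0.244,0,0,100],[-4,-31.2,54.7,-0.244,0,0,100]]]'
python3 - <<'E'
from h import *
delta([.6235,.0908,.154],[.131,.991,0])
p,d,m=cam('scene'); save('s1.png',cv2.resize(p[110:300,170:380],(663,600),interpolation=cv2.INTER_CUBIC))
E
```

```text
time_s: 2.58
tool_pos: [0.6227, 0.0914, 0.2625]
tcp_rot: [0.705, 0.046, 0.706, -0.046]
contact_force: [0.3, 0.1, 0.3]
width: 0.0878
t 2.58 shift cm [10.85 -0.05  0.1 ] rv [ 0.    -0.001 -0.   ] w 0.0878339879637872 F [0.3 0.1 0.3]
```

View pics/s1.png

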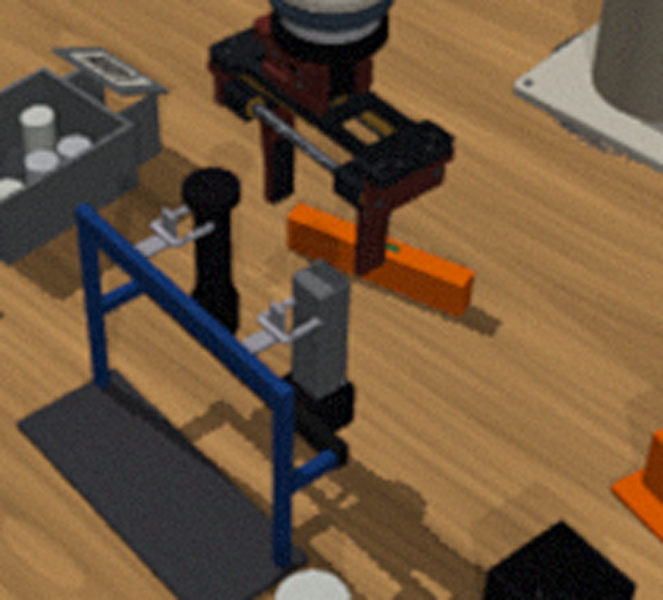

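The gripper is straddling above the grey scanner, fingers clear of the lamp. I'll lower it and close.

```bash
python3 -m creep '[[[1.5,0,0,0,0,0,100],[3,0,0,0,0,0,100],[4.5,0,0,0,0,0,100],[6,0,0,0,0,0,100],[7.3,0,0,0,0,0,100],[8.5,0,0,0,0,0,100],[9.5,0,0,0,0,0,100],[10.3,0,0,0,0,0,100],[10.8,0,0,0,0,0,100],[10.8,0,0,0,0,0,100],[10.8,0,0,0,0,0,100]]]' &&
python3 -m creep '[[[0,0,0,0,0,0,60],[0,0,0,0,0,0,45],[0,0,0,0,0,0,40],[0,0,0,0,0,0,35],[0,0,0,0,0,0,30],[0,0,0,0,0,0,0],[0,0,0,0,0,0,0],[0,0,0,0,0,0,0],[0,0,0,0,0,0,0],[0,0,0,0,0,0,0],[0,0,0,0,0,0,0],[0,0,0,0,0,0,0],[0,0,0,0,0,0,0],[0,0,0,0,0,0,0]]]'
```

```text
time_s: 3.55
tool_pos: [0.6238, 0.0904, 0.1547]
tcp_rot: [0.706, 0.047, 0.706, -0.047]
contact_force: [-0.2, 0.4, -0.4]
width: 0.0879
time_s: 4.72
tool_pos: [0.6237, 0.0905, 0.1547]
tcp_rot: [0.706, 0.047, 0.706, -0.047]
contact_force: [-1.3, 1.5, 0.0]
width: 0.0336
```

Gripped at 34 mm wide. I'll lift slowly and straight up, then move out towards −x.

```bash
python3 -m creep '[[[-0.2,0,0,0,0,0,0],[-0.5,0,0,0,0,0,0],[-0.9,0,0,0,0,0,0],[-1.3,0,0,0,0,0,0],[-1.7,0,0,0,0,0,0],[-2.1,0,0,0,0,0,0],[-2.5,0,0,0,0,0,0],[-2.9,0,0,0,0,0,0],[-3.3,0,0,0,0,0,0],[-3.7,0,0,0,0,0,0],[-4.1,0,0,0,0,0,0],[-4.5,0,0,0,0,0,0],[-5,0,0,0,0,0,0],[-5.5,0,0,0,0,0,0],[-6,0,0,0,0,0,0],[-6,0,0,0,0,0,0]]]' &&
python3 -m creep '[[[0,0,-0.6,0,0,0,0],[0,0,-1.5,0,0,0,0],[0,0,-3,0,0,0,0],[0,0,-4.5,0,0,0,0],[0,0,-6,0,0,0,0],[-1,0,-8,0,0,0,0],[-2,0,-10,0,0,0,0],[-3,0,-12,0,0,0,0],[-4,0,-13,0,0,0,0],[-5,0,-13,0,0,0,0],[-5,0,-13,0,0,0,0],[-5,0,-13,0,0,0,0]]]'
python3 - <<'E'
from h import *
p,d,m=cam('scene'); save('s2.png',cv2.resize(p[60:300,170:440],(675,600),interpolation=cv2.INTER_CUBIC)); np.savez('s2.npz',p=p,d=d)
n=np.array([-.428,.005,.904]); n/=np.linalg.norm(n)
L=np.array([.445,-.340,.0905])
w=L+.06*n; tcp=w+n*(.103-.019)
print(n,w,tcp)
delta(tcp+.08*n,[0,1,0],-n); delta(tcp+.08*n,[.4,1,0],-n)
E
```

```text
time_s: 6.05
tool_pos: [0.6243, 0.0905, 0.216]
tcp_rot: [0.706, 0.047, 0.705, -0.046]
contact_force: [0.4, 0.5, -2.0]
width: 0.0341
time_s: 7.05
tool_pos: [0.4955, 0.1076, 0.2652]
tcp_rot: [0.706, 0.047, 0.705, -0.046]
contact_force: [0.6, -0.1, -2.5]
width: 0.0343
[-0.42790908  0.00499894  0.90380796] [ 0.41932546 -0.33970006  0.14472848] [ 0.38338109 -0.33928015  0.22064835]
t 7.1 shift cm [ -2.85 -46.17  -8.62] rv [-0.129 -0.441  0.024] w 0.0338721746160823 F [-0.2 -0.4 -1.9]
t 7.1 shift cm [ -2.85 -46.17  -8.62] rv [ 0.212 -0.431  0.1  ] w 0.0338721746160823 F [-0.2 -0.4 -1.9]
```

View pics/s2.png

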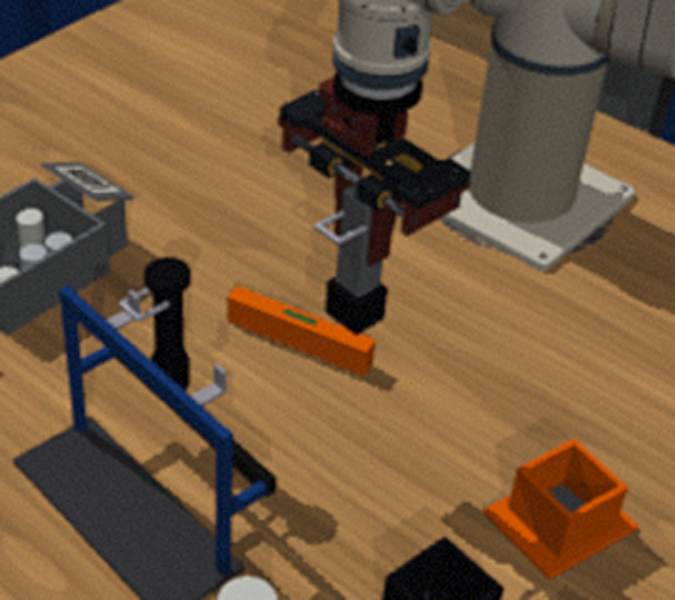

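The scanner is off its hook, hanging straight, and the lamp is still in place. Next I'll go to a pre-scan pose 80 mm back along the label normal.

```bash
python3 -m creep '[[[-1,-1.5,-0.3,0,0,0,0],[-1.5,-4,-1,-0.01,-0.03,0,0],[-2,-7,-1.5,-0.03,-0.07,0,0],[-2.8,-10,-2,-0.04,-0.1,0.01,0],[-2.8,-13,-2.5,-0.05,-0.14,0.01,0],[-2.8,-16,-3,-0.06,-0.17,0.01,0],[-2.8,-19,-3.5,-0.07,-0.21,0.01,0],[-2.8,-22,-4,-0.08,-0.24,0.015,0],[-2.8,-25,-4.6,-0.09,-0.28,0.015,0],[-2.8,-28,-5.2,-0.1,-0.31,0.02,0],[-2.8,-31,-5.8,-0.11,-0.35,0.02,0],[-2.8,-34,-6.4,-0.12,-0.38,0.02,0],[-2.8,-37,-7,-0.13,-0.41,0.02,0],[-2.8,-40,-7.6,-0.13,-0.44,0.024,0],[-2.8,-42.5,-8,-0.13,-0.44,0.024,0],[-2.8,-44.5,-8.4,-0.13,-0.44,0.024,0],[-2.8,-46,-8.6,-0.13,-0.44,0.024,0],[-2.8,-46.2,-8.6,-0.13,-0.44,0.024,0],[-2.8,-46.2,-8.6,-0.13,-0.44,0.024,0],[-2.8,-46.2,-8.6,-0.13,-0.44,0.024,0]]]'
cat > sc.py <<'E'
from h import *
n=np.array([-.433,.004,.9]); n/=np.linalg.norm(n)
L=np.array([.4437,-.340,.090]); tcp=L+n*(.06+.103-.019)
if __name__=='__main__':
    delta(tcp,[0,1,0],-n)
    s=bot.observe();T=qR(s['tcp_rot']).as_matrix();print('axis',T[:,0].round(3),'q',s['q'].round(2))
    ims=[]
    for c in('scene','top'):
        p,d,m=cam(c);np.savez('scan_'+c,p=p,d=d);X,u,v=pts(d,m);C=p[v,u].astype(int)
        r=(X-s['tool_pos'])@T; # tool frame
        k=(r[:,0]>-.02)&(r[:,0]<.11)&(abs(r[:,1])<.03)&(abs(r[:,2])<.03)
        h=k&(C.sum(1)<110)&(r[:,0]>.03); g=k&(r[:,0]>.004)&(r[:,0]<.036)
        for nm,kk in(('head',h),('handle',g)):
            if kk.sum()>5: print(c,nm,kk.sum(),'tool mm',(np.percentile(r[kk],5,0)*1000).round(1),(np.percentile(r[kk],98,0)*1000).round(1),'max x',(r[kk][:,0].max()*1000).round(1))
        y,x=map(int,proj(m,L)[::-1]);ims.append(cv2.resize(p[max(0,y-80):y+45,x-60:x+60],(400,417),interpolation=cv2.INTER_CUBIC))
    save('scan_%d.png'%int(s['time_s']*10),np.hstack(ims))
E
python3 sc.py
```

```text
time_s: 8.77
tool_pos: [0.3921, -0.2988, 0.3145]
tcp_rot: [0.83, 0.003, 0.558, -0.029]
contact_force: [0.3, -0.6, -2.2]
width: 0.0338
t 8.77 shift cm [ 8.54 -3.86 -4.43] rv [-0.035 -0.061  0.041] w 0.033843310712029916 F [ 0.3 -0.6 -2.2]
axis [ 0.377 -0.044 -0.925] q [-0.83 -0.02  2.02  0.33  0.86 -2.54]
scene head 291 tool mm [ 42.7 -15.9 -12.6] [78.9 25.4 24. ] max x 81.9
scene handle 182 tool mm [  5.7 -12.9  -9.6] [35.4 19.5 19.3] max x 35.8
top head 76 tool mm [ 41.7 -15.8 -15.8] [76.2 22.4 20.7] max x 76.5
top handle 72 tool mm [  6.5 -12.2  -4.4] [34.4 17.  16.8] max x 35.0
```

q6 reached its limit, so I need to use the freedom about the scanner's own axis and pick a yaw with q6 mid-range.

```bash
python3 - <<'E'
from sc import *
print(bot.observe()['q'])
for Y in([.88,.48,0],[.7,.7,0]): delta(tcp+.06*n,Y,-n)
E
```

```text
[-0.83296597 -0.02009403  2.02561036  0.33348474  0.86459669 -2.54058024]
t 8.87 shift cm [ 2.56 -4.14 -4.75] rv [ 0.989 -0.035  0.069] w 0.03410770061729293 F [-0.1  0.  -2. ]
t 8.87 shift cm [ 2.56 -4.14 -4.75] rv [ 0.696 -0.043  0.062] w 0.03410770061729293 F [-0.1  0.  -2. ]
```

```bash
python3 -m creep '[[[0,0,0,0.1,0,0,0],[0,0,0,0.2,0,0.01,0],[0.2,-0.5,-0.5,0.3,-0.01,0.02,0],[0.5,-1,-1,0.4,-0.015,0.03,0],[0.8,-1.5,-1.6,0.5,-0.02,0.035,0],[1.2,-2,-2.3,0.6,-0.02,0.04,0],[1.6,-2.5,-3,0.7,-0.025,0.05,0],[2,-3,-3.7,0.8,-0.03,0.06,0],[2.3,-3.5,-4.2,0.9,-0.035,0.069,0],[2.5,-4,-4.7,0.99,-0.035,0.069,0],[2.5,-4.1,-4.7,0.99,-0.035,0.069,0],[2.5,-4.1,-4.7,0.99,-0.035,0.069,0],[2.5,-4.1,-4.7,0.99,-0.035,0.069,0]]]'
sed -i 's/\[0,1,0\]/[.88,.48,0]/' sc.py; python3 sc.py; ls pics
```

```text
time_s: 9.95
tool_pos: [0.3556, -0.3391, 0.2751]
tcp_rot: [0.739, 0.414, 0.462, -0.262]
contact_force: [-0.2, 0.3, -1.5]
width: 0.0341
t 9.95 shift cm [ 6.1  -0.08 -0.05] rv [ 0.001  0.001 -0.001] w 0.034085803711476764 F [-0.2  0.3 -1.5]
axis [ 0.435 -0.005 -0.901] q [-1.02  0.06  2.07  0.52  0.84 -1.88]
scene head 210 tool mm [ 42.4  -6.5 -19.2] [79.6 28.  16.6] max x 80.6
scene handle 134 tool mm [  5.8   2.2 -14.5] [35.7 23.6 14.4] max x 35.9
top head 59 tool mm [ 42.    2.8 -18.1] [76.7 24.3 16.2] max x 77.6
top handle 69 tool mm [ 10.4  14.3 -12.1] [35.6 19.1 14.9] max x 35.9
crop1.png
s0.png
s1.png
s2.png
scan_87.png
scan_99.png
scene0.png
t0.png
top0.png
```

```bash
python3 -m creep '[[[0.7,0,0,0,0,0,0],[1.5,0,0,0,0,0,0],[2.5,0,0,0,0,0,0],[3.5,-0.1,0,0,0,0,0],[4.4,-0.1,0,0,0,0,0],[5.2,-0.1,0,0,0,0,0],[5.8,-0.1,0,0,0,0,0],[6.1,-0.1,0,0,0,0,0],[6.1,-0.1,0,0,0,0,0],[6.1,-0.1,0,0,0,0,0],[6.1,-0.1,0,0,0,0,0],[6.1,-0.1,0,0,0,0,0]]]'
python3 sc.py; mv pics/scan_1*.png pics/scanat.png
```

```text
time_s: 11.05
tool_pos: [0.3812, -0.3405, 0.22]
tcp_rot: [0.739, 0.415, 0.462, -0.263]
contact_force: [0.0, 0.2, -1.2]
width: 0.0338
t 11.05 shift cm [ 0.03  0.05 -0.1 ] rv [-0.002  0.002 -0.001] w 0.03378566903821561 F [ 0.   0.2 -1.2]
axis [ 0.435 -0.006 -0.9  ] q [-0.97  0.17  2.09  0.59  0.7  -1.93]
scene head 201 tool mm [ 42.6  -5.6 -19.3] [79.  28.9 16.2] max x 82.0
scene handle 126 tool mm [  6.    2.  -14.4] [35.5 23.5 14.7] max x 35.8
top head 53 tool mm [ 40.9  10.4 -18. ] [76.3 23.8 17.1] max x 76.8
top handle 45 tool mm [ 15.9  13.9 -12.1] [34.9 19.  15.6] max x 35.2
```

View pics/scanat.png

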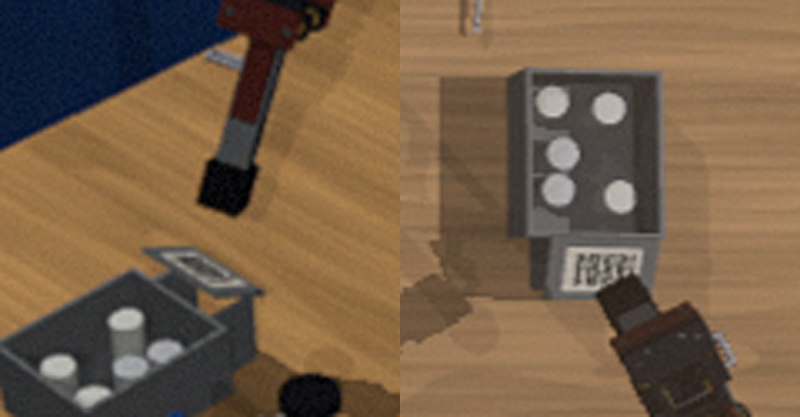

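The scanner's axis runs onto the label middle in both views: scene about (205,270), top about (602,268). Now hold still.

```bash
H='' ; python3 -m creep '[[[0,0,0,0,0,0,0],[0,0,0,0,0,0,0],[0,0,0,0,0,0,0],[0,0,0,0,0,0,0],[0,0,0,0,0,0,0],[0,0,0,0,0,0,0],[0,0,0,0,0,0,0],[0,0,0,0,0,0,0],[0,0,0,0,0,0,0],[0,0,0,0,0,0,0],[0,0,0,0,0,0,0],[0,0,0,0,0,0,0],[0,0,0,0,0,0,0],[0,0,0,0,0,0,0],[0,0,0,0,0,0,0],[0,0,0,0,0,0,0],[0,0,0,0,0,0,0],[0,0,0,0,0,0,0],[0,0,0,0,0,0,0],[0,0,0,0,0,0,0]]]'
python3 -m creep '[[[0,0,0,0,0,0,0],[0,0,0,0,0,0,0],[0,0,0,0,0,0,0],[0,0,0,0,0,0,0],[0,0,0,0,0,0,0],[0,0,0,0,0,0,0],[0,0,0,0,0,0,0],[0,0,0,0,0,0,0],[0,0,0,0,0,0,0],[0,0,0,0,0,0,0],[0,0,0,0,0,0,0],[0,0,0,0,0,0,0],[0,0,0,0,0,0,0],[0,0,0,0,0,0,0]]]'
python3 - <<'E'
from sc import *
delta(tcp,[.88,.48,0],-n)
c=np.array([.615,.320])
# retreat then waypoint upright at hand side, then above cradle
print('A');delta([.36,-.30,.32],[.88,.48,0])
print('B');delta([.615,.320,.25],[.131,.991,0])
E
```

```text
time_s: 12.82
tool_pos: [0.3812, -0.3402, 0.2196]
tcp_rot: [0.738, 0.415, 0.462, -0.263]
contact_force: [0.1, 0.4, -2.3]
width: 0.0337
time_s: 13.98
tool_pos: [0.3811, -0.3402, 0.2196]
tcp_rot: [0.738, 0.415, 0.462, -0.263]
contact_force: [0.6, -0.7, -2.8]
width: 0.0339
t 13.98 shift cm [-0.01  0.06 -0.06] rv [-0.002  0.001 -0.001] w 0.03385799616080785 F [ 0.6 -0.7 -2.8]
A
t 13.98 shift cm [-9.98  4.16 -2.13] rv [ 0.042  0.228 -0.387] w 0.03385799616080785 F [ 0.6 -0.7 -2.8]
B
t 13.98 shift cm [  7.1   53.31 -44.97] rv [-0.882  0.392 -0.25 ] w 0.03385799616080785 F [ 0.6 -0.7 -2.8]
```

Held about 3 s within a fraction of a mm. Now retreat and turn upright.

```bash
python3 -m creep '[[[-1,0,0,0,0,0,0],[-3,0,0,0,0,0,0],[-5,0.5,0,0,0,0,0],[-7,1,0,0,0.02,-0.04,0],[-8.5,1.5,-0.5,0.01,0.06,-0.1,0],[-9.5,2.5,-1,0.02,0.1,-0.17,0],[-10,3.2,-1.5,0.03,0.14,-0.24,0],[-10,3.7,-1.8,0.035,0.18,-0.3,0],[-10,4,-2,0.04,0.21,-0.35,0],[-10,4.2,-2.1,0.042,0.228,-0.387,0],[-10,4.2,-2.1,0.042,0.228,-0.387,0],[-10,4.2,-2.1,0.042,0.228,-0.387,0]]]'
python3 - <<'E'
from h import *
print(bot.observe()['q'].round(2))
delta([.50,.05,.33],[.88,.48,0])
delta([.615,.320,.30],[.131,.991,0])
E
```

```text
time_s: 14.98
tool_pos: [0.3606, -0.2999, 0.3206]
tcp_rot: [0.609, 0.361, 0.608, -0.36]
contact_force: [-0.1, 0.5, -1.9]
width: 0.0339
[-0.72  0.07  1.86  0.    1.21 -1.22]
t 14.98 shift cm [ -0.92  29.02 -24.  ] rv [ 0.001  0.001 -0.001] w 0.033927361371366836 F [-0.1  0.5 -1.9]
t 14.98 shift cm [  2.1   52.07 -42.17] rv [-0.939  0.001 -0.001] w 0.033927361371366836 F [-0.1  0.5 -1.9]
```

```bash
python3 -m creep '[[[-0.5,2,-1.6,-0.03,0,0,0],[-1,4.5,-3.6,-0.08,0,0,0],[-1,7.5,-6,-0.14,0,0,0],[-1,10.5,-8.4,-0.2,0,0,0],[-1,13.5,-10.8,-0.26,0,0,0],[-1,16.5,-13.2,-0.32,0,0,0],[-1,19.5,-15.6,-0.38,0,0,0],[-1,22.5,-18,-0.44,0,0,0],[-1,25.5,-20.5,-0.5,0,0,0],[-1,28.5,-23,-0.56,0,0,0],[-1,31.5,-25.5,-0.62,0,0,0],[-1,34.5,-28,-0.68,0,0,0],[-1,37.5,-30.4,-0.74,0,0,0],[-1,40.5,-32.8,-0.8,0,0,0],[-1,43.5,-35.2,-0.86,0,0,0],[0,46.5,-37.6,-0.9,0,0,0],[1,49,-39.7,-0.94,0,0,0],[2,51,-41.3,-0.94,0,0,0],[2,52,-42.1,-0.94,0,0,0],[2,52.1,-42.2,-0.94,0,0,0]]]'
python3 -m creep '[[[0,0,0,0,0,0,0],[0,0,0,0,0,0,0],[0,0,0,0,0,0,0]]]'
cat > cr.py <<'E'
from h import *
s=bot.observe();T=qR(s['tcp_rot']).as_matrix()
delta([.615,.320,.22],[.131,.991,0]);print(s['q'].round(2),T[:,0].round(3))
ims=[]
for c in('scene','top'):
    p,d,m=cam(c);X,u,v=pts(d,m);k=(abs(X[:,0]-.615)<.075)&(abs(X[:,1]-.32)<.075)&(X[:,2]>.06)&(X[:,2]<.078)
    r=cv2.minAreaRect((X[k][:,:2]*1000).astype(np.float32));print(c,k.sum(),np.round(r[0],1),np.round(r[1],1),round(r[2],1))
    r=(X-s['tool_pos'])@T;C=p[v,u].astype(int)
    h=(r[:,0]>.044)&(r[:,0]<.1)&(abs(r[:,1])<.035)&(abs(r[:,2])<.035)&(C.sum(1)<130)&(X[:,2]>.08)
    if h.sum():print('head tool',(np.percentile(r[h],2,0)*1000).round(1),(np.percentile(r[h],98,0)*1000).round(1),'zmin',X[h][:,2].min())
    x,y=map(int,proj(m,np.array([.615,.32,.12])));ims.append(cv2.resize(p[y-65:y+60,max(0,x-60):max(0,x-60)+120],(400,417),interpolation=cv2.INTER_CUBIC))
save('cr_%d.png'%int(s['time_s']*10),np.hstack(ims)); print('cr_%d.png'%int(s['time_s']*10))
E
python3 cr.py; cp pics/cr_*.png pics/crA.png
```

```text
time_s: 16.65
tool_pos: [0.6157, 0.3208, 0.2995]
tcp_rot: [0.705, 0.046, 0.706, -0.046]
contact_force: [0.1, -0.5, -1.4]
width: 0.034
time_s: 16.9
tool_pos: [0.6156, 0.3183, 0.3016]
tcp_rot: [0.706, 0.047, 0.705, -0.047]
contact_force: [-0.3, -1.4, -1.0]
width: 0.0343
t 16.9 shift cm [ 8.16  0.15 -0.09] rv [-0.001  0.001 -0.001] w 0.03434652757418014 F [-0.3 -1.4 -1. ]
[ 0.46  0.45  1.39 -0.    1.29 -0.98] [ 0.001  0.    -1.   ]
scene 455 [615.4 321.6] [79.3 79.4] 81.6
head tool [ 44.2 -19.  -16.9] [79.2 23.2 21.4] zmin 0.22100662316070416
top 70 [610.1 289.6] [16.2 76.4] 79.1
head tool [ 44.5 -19.6  12. ] [ 45.6 -18.1  17.7] zmin 0.2559851164396797
cr_169.png
```

View pics/crA.png

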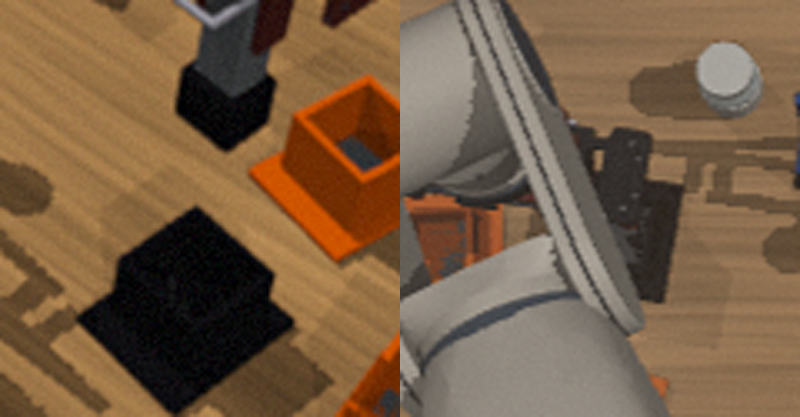

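The scanner hangs upright over the black cradle, whose rim centre measures (615, 321) mm. I'll lower it with about 9 mm of margin per side.

```bash
python3 -m creep '[[[1,0.1,0,0,0,0,0],[3,0.2,0,0,0,0,0],[5.5,0.2,-0.1,0,0,0,0],[8,0.2,-0.1,0,0,0,0],[10,0.2,-0.1,0,0,0,0],[11.5,0.2,-0.1,0,0,0,0],[13,0.2,-0.1,0,0,0,0],[14.5,0.2,-0.1,0,0,0,0],[16,0.2,-0.1,0,0,0,0],[17.2,0.2,-0.1,0,0,0,0],[18.4,0.2,-0.1,0,0,0,0],[19.4,0.2,-0.1,0,0,0,0],[19.8,0.2,-0.1,0,0,0,0],[20,0.2,-0.1,0,0,0,0],[20,0.2,-0.1,0,0,0,0],[20,0.2,-0.1,0,0,0,0]]]'
python3 -m creep '[[[0.1,0,0,0,0,0,0],[0.2,0,0,0,0,0,0],[0.3,0,0,0,0,0,0],[0.4,0,0,0,0,0,0],[0.5,0,0,0,0,0,0],[0.6,0,0,0,0,0,0],[0.6,0,0,0,0,0,0],[0.6,0,0,0,0,0,0]]]'
```

```text
time_s: 18.33
tool_pos: [0.6153, 0.3223, 0.1011]
tcp_rot: [0.706, 0.047, 0.705, -0.046]
contact_force: [0.3, 0.2, -0.9]
width: 0.0342
time_s: 19.0
tool_pos: [0.6148, 0.3221, 0.0944]
tcp_rot: [0.706, 0.046, 0.705, -0.046]
contact_force: [0.2, -1.1, -2.0]
width: 0.0343
```

Force still −2 N, so there's no contact yet. I'll feel downwards in small steps.

```bash
python3 -m creep '[[[0.05,0,0,0,0,0,0],[0.1,0,0,0,0,0,0],[0.15,0,0,0,0,0,0],[0.15,0,0,0,0,0,0],[0.15,0,0,0,0,0,0]]]'
python3 -m creep '[[[0.05,0,0,0,0,0,0],[0.1,0,0,0,0,0,0],[0.1,0,0,0,0,0,0],[0.1,0,0,0,0,0,0]]]'
```

```text
time_s: 19.42
tool_pos: [0.6149, 0.3221, 0.093]
tcp_rot: [0.706, 0.046, 0.705, -0.046]
contact_force: [-0.1, 0.6, -2.2]
width: 0.034
time_s: 19.75
tool_pos: [0.615, 0.3222, 0.0927]
tcp_rot: [0.706, 0.046, 0.705, -0.046]
contact_force: [-1.7, -0.8, 5.1]
width: 0.034
```

There is contact (force went from −2 to +5 N) at the expected height. Let go and retreat upwards.

```bash
python3 -m creep '[[[0,0,0,0,0,0,42],[0,0,0,0,0,0,48],[0,0,0,0,0,0,60],[0,0,0,0,0,0,75],[0,0,0,0,0,0,90],[0,0,0,0,0,0,90],[0,0,0,0,0,0,90],[0,0,0,0,0,0,90],[0,0,0,0,0,0,90],[0,0,0,0,0,0,90]]]'
python3 -m creep '[[[-0.5,0,0,0,0,0,90],[-1.5,0,0,0,0,0,90],[-3,0,0,0,0,0,90],[-5,0,0,0,0,0,90],[-7,0,0,0,0,0,90],[-9,0,0,0,0,0,90],[-11,0,0,0,0,0,90],[-13,0,0,0,0,0,90],[-15,0,0,0,0,0,90],[-17,0,0,0,0,0,90],[-19,0,0,0,0,0,90],[-19,0,-3,0,0,0,90],[-19,0,-6,0,0,0,90],[-19,0,-9,0,0,0,90],[-19,0,-12,0,0,0,90],[-19,0,-15,0,0,0,90],[-19,0,-15,0,0,0,90],[-19,0,-15,0,0,0,90]]]'
python3 - <<'E'
from h import *
ims=[]
for c in('scene','top'):
    p,d,m=cam(c);X,u,v=pts(d,m);k=(abs(X[:,0]-.615)<.05)&(abs(X[:,1]-.32)<.05)&(X[:,2]>.148)&(X[:,2]<.17)
    if k.sum():print(c,k.sum(),np.median(X[k],0).round(4)*1000,np.round(cv2.minAreaRect((X[k][:,:2]*1000).astype(np.float32)),1) if 0 else cv2.minAreaRect((X[k][:,:2]*1000).astype(np.float32)))
    for nm in('lamp','level','jar','driver'):
        for r in bot.cut_out(c,nm)[:1]:print(c,nm,round(r['score'],2),(np.array(r['position'])*[560,420]).round())
    save(c+'E.png',cv2.resize(p,(800,600))) if c=='scene' else None
print(bot.observe()['time_s'],bot.observe()['contact_force'],bot.observe()['tool_pos'])
E
```

```text
time_s: 20.58
tool_pos: [0.6149, 0.3221, 0.092]
tcp_rot: [0.706, 0.046, 0.705, -0.046]
contact_force: [0.5, -0.1, 0.9]
width: 0.0788
time_s: 22.08
tool_pos: [0.4655, 0.3422, 0.284]
tcp_rot: [0.707, 0.046, 0.705, -0.045]
contact_force: [1.6, -0.2, 0.1]
width: 0.0786
scene 213 [618.8 323.6 157.3] ((615.4252319335938, 322.3280029296875), (34.8427734375, 32.6423454284668), 81.73859405517578)
scene lamp 0.62 [235. 185.]
scene level 0.69 [289. 189.]
scene jar 0.97 [269. 312.]
scene driver 0.65 [122. 229.]
top 119 [614.2 319.4 157.8] ((614.695556640625, 319.90673828125), (33.13081359863281, 28.7447452545166), 83.10892486572266)
top lamp 0.52 [305. 202.]
top level 0.6 [295. 265.]
top jar 0.56 [222. 156.]
top driver 0.69 [362. 148.]
22.5833 [ 0.40832225  1.13366663 -0.16651072] [0.46645408 0.34152402 0.28169084]
```

View pics/sceneE.png

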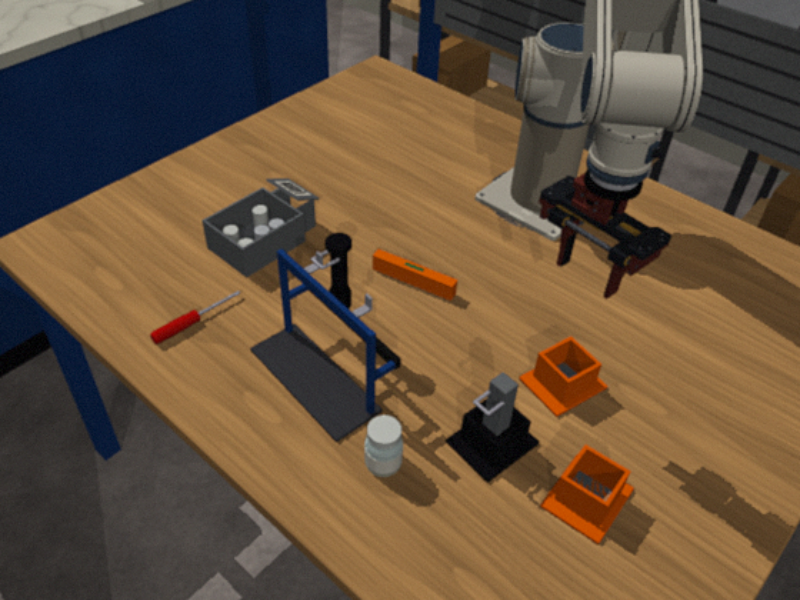

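The scanner stands upright in the black cradle (500,405): its top is at 158 mm (8 + 150), centred at (615, 321). The lamp (340,265) and the other things haven't moved, and the robot is clear.

```bash
python3 -c "
from rig import bot
print(bot.sign_off())"
```

```text
the job is handed in; nothing more can be done
None
```

The job is done and handed in at about 22.6 s of robot time. I gripped the grey square scanner on the left hook and raised it 60 mm straight up before moving it out. The scan hold lasted about 3 s, and then I set the scanner down window first in the black cradle and let go.

- **Scan:** during the hold the tool stayed within 1 mm of the pose for 60 mm from the label's middle, square to it. Both camera views agreed with that aim.
- **Placing:** I lowered the scanner until the force changed from −2 to +5 N at the expected floor height, then opened the fingers. Its top face now measures 158 mm above the table (8 + 150), centred in the well within about 2 mm, and it stands upright.
- **Surroundings:** in the last picture the lamp is on its hook, the level, jar and screwdriver look unmoved, and the robot touches nothing.
- **Check that disagreed:** on the way to the label the last joint stopped at the end of its range. It read −2.5406 against the stated −2.54, which I took to be rounding. I turned the scanner about its own axis before scanning, and the joint was well inside its range from then on.

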